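# Half drive and half-drawn core on the coil jig

## Task

Set up the coil for its reading: first swing the lever on the drive box to straight up, then draw the steel core 35 mm out of the leaning coil, gently and straight along the slanting bore so that it does not bind, and no farther than 50 mm at any time. Finish while still holding the core there in the gripper, drawn 35 mm out and still, with the lever left upright; leave the other things on the bench alone.

Things in the scene. Friction and masses are not known exactly. Their poses are not given: they have to be found in the camera images.
- drive_lever (a joint): angle of the lever on the drive box: 0 = straight up, negative = its knob leans to the box's own -x side, positive = to its +x side; stops at -0.7 and 0.7 rad. It swings in the box's x-z plane, needs about 1.5 N at the knob, has no spring and stays where it is left (a hard pinch on the knob makes it lag). At the start it leans to -x.
- lever_knob (a point): centre of the black cross-knob (a cylinder 24 mm in diameter and 26 mm long, lying along the hinge axis) at the end of the lever, 82 mm from the pivot; the lever's rod is 8 mm thick.
- lever_pivot (a point): point on the hinge axis of the lever, 45 mm above the table (inside the box); the hinge axis is the box's y axis.
- drive_box: fixed grey control box, 120 (x) x 85 (y) x 50 mm high, with one lever on top and a black slot along x. Origin: centre of its underside; x along the lever's swing, z up.
- coil_jig: fixed aluminium base plate 130 (x) x 90 (y) x 12 mm carrying the copper coil. Origin: centre of its underside; the coil leans 25 degrees from vertical to the plate's own -x side.
- bobbin: the fixed coil (copper winding between two black round flanges 60 mm across, 72 mm long). Origin: centre of its lower end; z runs up along the axis of its bore and leans 25 degrees from vertical. Bore: 13.5 mm across, floor at z = 6 mm, mouth at z = 72 mm.
- bore_mouth (a point): centre of the open upper end of the bore, 72 mm along the coil's axis.
- core: loose steel core in the bore: a 12 mm rod with a cylindrical head (24 mm diameter, 28 mm long) on top, 108 mm long in all, 0.1 to 0.2 kg. Origin: centre of its foot; z along the rod to the head. At the start the foot stands on the floor of the bore and 14 mm of rod show between mouth and head. It turns and slides freely with 1.5 mm of play.
- core_head (a point): centre of the core's head, 94 mm from its foot along its axis.
- solder_reel: bystander: grey reel of solder standing on its flange, 60 mm across, 46 mm high. Origin: centre of its underside.
- circuit_board: bystander: bare tan circuit board, 50 x 40 x 6 mm, lying flat. Origin: centre of its underside.
- spare_coil: bystander: small spare copper coil standing on its black flange, 48 mm across, 45 mm high, no core in it. Origin: centre of its underside.
- flux_bottle: bystander: black bottle with white cap, 40 mm across, 85 mm high. Origin: centre of its underside.
- screwdriver: bystander: screwdriver lying flat, 170 mm long. Origin: under its middle.
- parts_tray: bystander: grey two-compartment parts tray, 110 x 80 x 25 mm. Origin: centre of its underside.
- tip_cleaner: bystander: dark round bowl, 70 mm across, 40 mm high. Origin: centre of its underside.
There are look-alikes about, which are no part of the job. Leave any green look-alike of the drive_box alone. Of the things shaped like the core, the steel one is meant.

How it is judged:
On the way:
1. the lever stands straight up (within 8.5 degrees) and still while the core is still home in the coil (under 5 mm drawn) (value of joint drive_lever between -0.15 and 0.15 rad and velocity of joint drive_lever between -0.1 and 0.1 rad/s and z of core in the frame of bobbin below 0.011 m), for 0.3 s.
At the end, for the whole second after the job is handed in: The core is held in the fingers (grip over 3 N), at rest (under 10 mm/s), drawn 35 mm out (within 6 mm), its foot within 4 mm of the bore's axis and its axis within 4 degrees of the bore's, not binding (side force between core and coil under 10 N); the lever is upright within 8.5 degrees (value of joint drive_lever between -0.15 and 0.15 rad and z of core in the frame of bobbin between 0.035 and 0.047 m and x of core in the frame of bobbin between -0.004 and 0.004 m and y of core in the frame of bobbin between -0.004 and 0.004 m and angle between the z axis of core and the z axis of bobbin, either way round below 0.07 rad and linear speed of core below 0.01 m/s and contact force between the fingers and core above 3 N and contact force between core and bobbin below 10 N); the arm keeps its last pose, push and grip.
It fails at once if the core is drawn more than 50 mm out (z of core in the frame of bobbin above 0.056 m).
It fails at once if the core is forced hard sideways or down in the coil (over 40 N) (contact force between core and bobbin above 40 N).
It fails at once if one of the other loose things on the bench is moved more than 25 mm (distance of any of solder_reel, circuit_board, spare_coil, flux_bottle, screwdriver, parts_tray, tip_cleaner from where it was at the start of the episode above 0.025 m).
It also fails if it takes over 51 s, if anything falls off the work surface, if the arm or the gripper's body presses on something with over 40 N, if the wrist force passes 120 N, or if a joint passes its speed limit or range.

## Robot

A 6-joint arm with a two-finger parallel gripper is mounted at the origin on the work surface. World frame = base frame: x ahead of the robot, y to its left, z up, the work surface at z = 0. Lengths are in m, angles in rad, forces in N, time in s.
With the tool pointing down it reaches from about 0.25 to 0.775 m from the base axis. Payload 4 kg.
Tool frame: the origin (TCP) lies at the very end of the fingers, on their centre line; the grasp point (between the pads) lies 19 mm behind it (robot.pinch_z is the distance from the TCP to the grasp point, in m); z points along the fingers, y is the line along which they close (so a half turn about z gives the same grasp; the last joint's range is limited). The gripper opens to 94 mm and grips with 3 to 60 N. Pads are 16 mm wide; open, the fingers measure 119 mm over their backs; the gripper's body (75 mm by 177 mm) begins 78 mm behind the grasp point.
Start: joints at [1.126, 0.087, 1.371, -0, 1.684, -0.103], TCP at [0.184, 0.518, 0.206] pointing down, gripper open.
Joint ranges: [-3.1, 3.1], [-0.76, 2.03], [0.27, 2.55], [-1.08, 4.22], [0.17, 2.65], [-2.57, 2.57]. Speed limits (rad/s): [2.79, 2.79, 3.14, 3.14, 3.14, 3.14].

## Interface

Orientations are given as [roll, pitch, yaw] about the fixed x, y, z axes, in that order (R = Rz(yaw) Ry(pitch) Rx(roll)).
In Python, from bench import robot gives the robot as it stands.
- The arm moves only by the tool arm_command, never from a script. Its argument "targets" is one flat list of numbers, 7 for each row, row after row: the turn, a rotation vector about the tool's x, y, z in degrees, then the shift along the tool's x, y, z in mm, then the closure, from -1 (fully open) to 1 (shut). In form: [ax, ay, az, x, y, z, hand, ax, ay, az, x, y, z, hand, ...]. A call has 1 to 20 rows; each row is the pose to reach, as a shift and turn from the pose commanded when the call began, along the tool's axes at that moment; what a row does not reach only later rows make up. A row lasts 1/10 s, in which the tool goes at most 50 mm and 8.59 degrees, less where a joint would pass 70% of its speed; a pose out of reach is approached as far as the arm can. A call with a gripper value outside its range is refused whole. The fingers move at their own pace and stop on an object; the grip force is fixed at half the most. Time passes only in rows, so rows that repeat a pose let the fingers close. It gives the time, the measured TCP pose, the force, the opening and the grip force at its end, in the units of the state.
- robot.get_obs(): the state, without advancing time (a new reading comes with each control period).
- robot.snapshot(name): name is "scene" or "top"; returns a dict with "color" (384x512x3 uint8, red, green, blue), "range_z" (384x512 float32, m along the optical axis (not along the pixel's ray), 0 where there is no reading), "fx", "fy", "cx", "cy" (pixels), "T" (4x4, takes a point from camera to world coordinates). Camera axes: x right, y down, z forward; pixel columns grow to the right and rows downward; lengths in m; the calibration is good to about 2 mm. A picture is of the moment at which its call begins.
- robot.close_job(): hands the job in; it is judged then, once.
The state is a dict: "time": time; "joint_positions": joint angles; "qvel": joint speeds; "joint_torque": joint torques, N m; "tool_pos": TCP position; "ee_rot": TCP orientation; "wrist_force": force on the tool from outside, world axes, zero at the start; "wrist_torque": the same for the moment, N m; "width": finger opening in m; "finger_force": force on a finger pad.
Only numpy, scipy, OpenCV 4.12 (cv2) and the standard library are available. Lean on these libraries where they do the work, as an engineer would, in place of code of your own. Each camera call takes 0.05 s, during which the arm holds its last target. There are 200 camera calls.

## Working session

There is one attempt and no reset: what is moved stays moved. The work goes in short steps, Python scripts to look and compute and a tool call to move; the robot and the scene stay as the last step left them, time stands still between calls to the robot, and variables do not carry over. Pictures are saved under pics/ and viewed, at most 10 in all, crops included, and the job is handed in when it is done.

Besides the shell and the picture viewer there is one more tool, called after "Call:" in YAML: its name, and indented under it one key for each argument. arm_command: Moves the arm, as the interface text tells. Its arguments: {"type":"object","properties":{"targets":{"type":"array"}},"required":["targets"]}

```bash
mkdir -p pics; cat > h.py <<'E'
import numpy as np,cv2,pickle
from scipy.spatial.transform import Rotation as Ro
from bench import robot
def pts(s):
    z=s["range_z"];v,u=np.mgrid[:z.shape[0],:z.shape[1]]
    P=np.stack([(u-s["cx"])/s["fx"]*z,(v-s["cy"])/s["fy"]*z,z],-1)
    return P@s["T"][:3,:3].T+s["T"][:3,3]
E
python3 - <<'E'
from h import *
for n in("scene","top"):
    s=robot.snapshot(n);pickle.dump(s,open(n+".pkl","wb"))
    cv2.imwrite(f"pics/{n}0.png",cv2.resize(s["color"][:,:,::-1],(800,600),interpolation=cv2.INTER_CUBIC))
    print(n,s["fx"],s["cx"],s["cy"],s["T"].round(3).tolist())
o=robot.get_obs();print({k:np.round(v,3) for k,v in o.items()})
E
```

```text
scene 355.49272016897953 256.00045070455434 189.42693002508918 [[0.725, 0.404, -0.558, 1.024], [0.689, -0.428, 0.585, -0.533], [-0.002, -0.808, -0.589, 0.624], [0.0, 0.0, 0.0, 1.0]]
top 445.21378556316967 254.69626049110536 189.23016536569784 [[-0.026, -0.998, 0.055, 0.472], [-1.0, 0.025, -0.012, 0.001], [0.01, -0.056, -0.998, 1.384], [0.0, 0.0, 0.0, 1.0]]
{'time': np.float64(0.1), 'joint_positions': array([ 1.126,  0.088,  1.372,  0.   ,  1.684, -0.103]), 'qvel': array([-0.   , -0.   , -0.004,  0.   , -0.001, -0.001]), 'joint_torque': array([ 3.0000e-03, -3.4125e+01, -3.0330e+01,  7.2000e-02,  3.0000e-02,
       -0.0000e+00]), 'tool_pos': array([0.184, 0.518, 0.204]), 'ee_rot': array([-3.14, -0.  ,  2.8 ]), 'wrist_force': array([-0.173, -0.398,  0.165]), 'wrist_torque': array([-0.063, -0.003, -0.02 ]), 'finger_force': np.float64(0.0), 'width': np.float64(0.094)}
```

View pics/scene0.png

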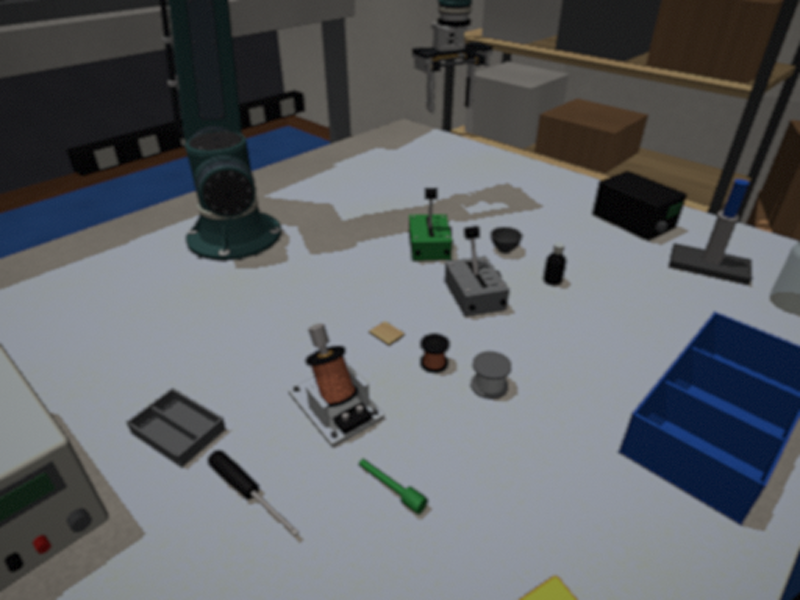

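View pics/top0.png

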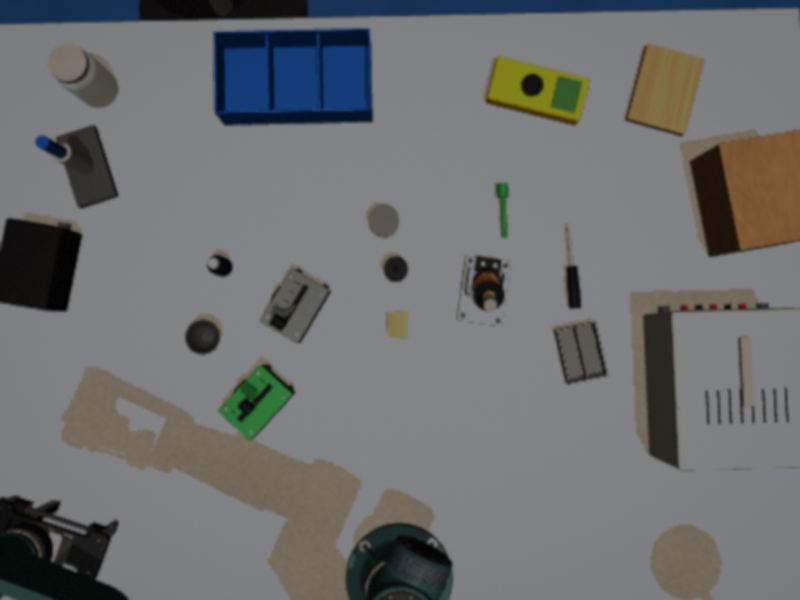

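The scene view shows the grey drive box at (477,285) with its knob at (472,232), and the coil at (332,375) with the steel head at (318,335). In the top view the box is at (295,303) with the knob end at about (268,322). The jig is at (485,290) with the head at (490,300), and the coil leans towards the robot.

```bash
python3 - <<'E'
from h import *
k=512/800
S={n:pickle.load(open(n+".pkl","rb")) for n in("scene","top")}
Pt=pts(S["top"]);Ps=pts(S["scene"])
def win(P,c,r,zlo,zhi):
    d=np.hypot(P[...,0]-c[0],P[...,1]-c[1]);return P[(d<r)&(P[...,2]>zlo)&(P[...,2]<zhi)]
def px(P,u,v): return P[int(v*k),int(u*k)]
print("table z",np.median(Pt[...,2]),np.median(Ps[150:300,150:350,2]))
cb=px(Pt,300,300);cj=px(Pt,487,285);print(cb,cj)
for nm,P in(("top",Pt),("scene",Ps)):
    b=win(P,cb,.09,.042,.056);r=cv2.minAreaRect((b[:,:2]*1000).astype(np.float32));print(nm,"boxtop",r,len(b),np.median(b[:,2]))
    kn=win(P,cb,.13,.095,.16)
    print("knob n",len(kn),kn.mean(0) if len(kn) else 0, kn.min(0),kn.max(0))
    pl=win(P,cj,.1,.006,.018);r=cv2.minAreaRect((pl[:,:2]*1000).astype(np.float32));print("plate",r,len(pl))
    hd=win(P,cj,.12,.112,.2);print("head",len(hd),hd.mean(0),hd.min(0),hd.max(0))
    # coil slices
    for z in range(20,145,10):
        q=win(P,cj,.1,z/1e3,z/1e3+.01)
        if len(q):print(z,len(q),np.median(q,0).round(4),q.min(0).round(3),q.max(0).round(3))
for n,(u,v,w) in dict(top=(230,230,110),).items():
    pass
s=S["top"]["color"][:,:,::-1]
a=cv2.resize(s[155:225,275:345],(390,390),interpolation=cv2.INTER_CUBIC);b=cv2.resize(s[160:230,155:225],(390,390),interpolation=cv2.INTER_CUBIC)
s=S["scene"]["color"][:,:,::-1]
c=cv2.resize(s[195:295,170:270],(390,390),interpolation=cv2.INTER_CUBIC)[:, :];d=cv2.resize(s[130:210,260:340],(390,390),interpolation=cv2.INTER_CUBIC)
im=np.vstack([np.hstack([a,b]),np.hstack([c,d])]);cv2.imwrite("pics/crop.png",cv2.resize(im,(600,600)))
E
```

```text
table z 0.0009245238464313799 -0.0013205147545717888
[0.54270946 0.17308154 0.05333107] [ 0.56025117 -0.17659965  0.10481295]
top boxtop ((534.0044555664062, 187.95167541503906), (89.31146240234375, 119.84862518310547), 58.07172775268555) 1021 0.04963090191933195
knob n 89 [0.5010044  0.2048344  0.12436244] [0.48626754 0.19048049 0.09673514] [0.51491115 0.22086647 0.13426097]
plate ((557.4259033203125, -182.4170684814453), (175.79824829101562, 177.89385986328125), 56.46393966674805) 542
head 79 [ 0.52508771 -0.17765841  0.12971875] [ 0.51021571 -0.18978038  0.11326079] [ 0.53959418 -0.16584101  0.1405939 ]
20 136 [ 0.6055 -0.1888  0.0257] [ 0.498 -0.226  0.02 ] [ 0.622 -0.14   0.03 ]
30 47 [ 0.5775 -0.1837  0.0331] [ 0.548 -0.218  0.03 ] [ 0.618 -0.146  0.04 ]
40 64 [ 0.5841 -0.1854  0.0455] [ 0.556 -0.224  0.041] [ 0.595 -0.146  0.05 ]
50 96 [ 0.5711 -0.1642  0.0555] [ 0.539 -0.226  0.05 ] [ 0.594 -0.144  0.06 ]
60 20 [ 0.5775 -0.1829  0.0652] [ 0.562 -0.222  0.06 ] [ 0.594 -0.153  0.068]
70 21 [ 0.5714 -0.1808  0.0751] [ 0.518 -0.202  0.07 ] [ 0.577 -0.159  0.08 ]
80 52 [ 0.5283 -0
[... 1265 characters left out ...]
.5731 -0.197   0.0538] [ 0.535 -0.224  0.05 ] [ 0.598 -0.142  0.06 ]
60 104 [ 0.5745 -0.1925  0.0656] [ 0.544 -0.206  0.06 ] [ 0.581 -0.162  0.07 ]
70 100 [ 0.569  -0.1939  0.0749] [ 0.537 -0.207  0.07 ] [ 0.577 -0.162  0.08 ]
80 148 [ 0.5594 -0.1879  0.0855] [ 0.512 -0.207  0.08 ] [ 0.573 -0.151  0.09 ]
90 164 [ 0.5488 -0.1848  0.0949] [ 0.527 -0.209  0.09 ] [ 0.569 -0.15   0.1  ]
100 84 [ 0.56   -0.1828  0.1026] [ 0.523 -0.205  0.1  ] [ 0.569 -0.162  0.11 ]
110 48 [ 0.537  -0.1831  0.1163] [ 0.52  -0.19   0.111] [ 0.543 -0.166  0.12 ]
120 60 [ 0.5322 -0.1806  0.1258] [ 0.51  -0.189  0.12 ] [ 0.539 -0.167  0.13 ]
130 41 [ 0.5281 -0.1783  0.1328] [ 0.517 -0.188  0.131] [ 0.533 -0.167  0.137]
```

View pics/crop.png

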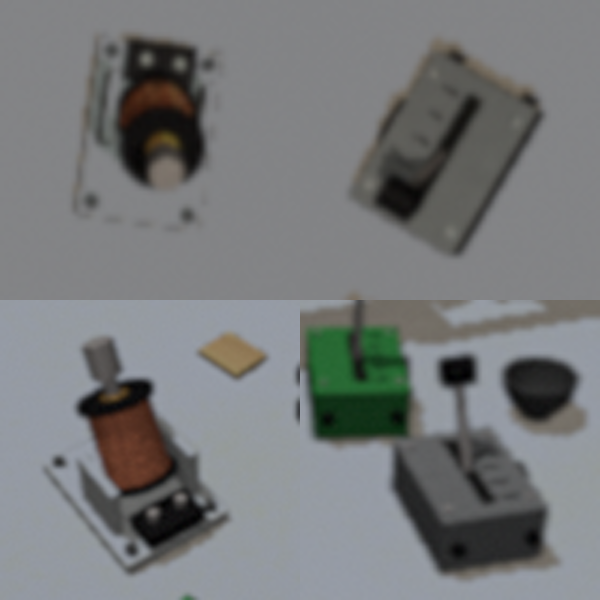

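The crops confirm it: the coil leans to the robot side with the steel head on top, and the grey box's lever leans towards the robot's left. Next I fit the head and knob and work out the first move.

```bash
cat >> h.py <<'E'
def rel(R,p):
    "turn (deg) and shift (mm) in tool axes from the measured pose to pose R,p"
    o=robot.get_obs();R0=Ro.from_euler("xyz",o["ee_rot"])
    print("turn",(R0.inv()*R).as_rotvec(degrees=True).round(1),"shift",(R0.inv().apply(np.array(p)-o["tool_pos"])*1e3).round(1))
def tooldown(yaw): return Ro.from_euler("xyz",[np.pi,0,yaw])
E
python3 - <<'E'
from h import *
from scipy.optimize import least_squares
for n,b in(("scene",-.0013),("top",.0009)):
    P=pts(pickle.load(open(n+".pkl","rb")));P[...,2]-=b
    P=P.reshape(-1,3)
    d=np.hypot(P[:,0]-.556,P[:,1]+.1825)
    q=P[(abs(P[:,0]-.556)<.085)&(abs(P[:,1]+.1825)<.062)&(P[:,2]>.007)&(P[:,2]<.017)]
    r=cv2.minAreaRect((q[:,:2]*1000).astype(np.float32));print(n,"plate",np.round(r[0],1),np.round(r[1],1),round(r[2],1))
    psi=np.radians(-9.4);px=np.array([np.cos(psi),np.sin(psi),0]);a=-np.sin(np.radians(25))*px+np.array([0,0,np.cos(np.radians(25))])
    def fit(q,a,r,h,c0):
        def f(c):
            w=q-c;t=w@a;rho=np.linalg.norm(w-np.outer(t,a),axis=1)
            return np.maximum(rho-r,abs(t)-h)*1e3
        s=least_squares(f,c0,loss="soft_l1");return s.x,np.sqrt(np.mean(s.fun**2))
    q=P[(np.hypot(P[:,0]-.527,P[:,1]+.178)<.03)&(P[:,2]>.113)&(P[:,2]<.15)];print(" head",len(q),fit(q,a,.012,.014,[.527,-.178,.121]))
    # flange (8mm?) top face: fit by plane points -> use y mid
    q=P[(np.hypot(P[:,0]-.501,P[:,1]-.205)<.03)&(P[:,2]>.1)&(P[:,2]<.15)];print(" knob",len(q),fit(q,np.array([.527,.85,0]),.012,.013,[.501,.205,.121]))
rel(tooldown(1.016),[.501,.205,.20])
E
```

```text
scene plate [ 555.2 -182.5] [ 90.1 131.2] 80.6
 head 147 (array([ 0.52548606, -0.17655092,  0.1197601 ]), np.float64(0.9843297763086847))
 knob 95 (array([0.50065034, 0.20898163, 0.11594993]), np.float64(2.015665904058117))
top plate [ 553.3 -184.3] [108.5 152.2] 88.5
 head 77 (array([ 0.52544786, -0.1786185 ,  0.11905035]), np.float64(1.898556460849652))
 knob 86 (array([0.50068398, 0.20666632, 0.11702724]), np.float64(2.025421285419397))
turn [-1.000e-01  1.000e-01  1.022e+02] shift [-403.4 -188.4    4.7]
```

Call:
arm_command:
  targets: [0, 0, 102, -403, -188, 5, -0.3, 0, 0, 102, -403, -188, 5, -0.3, 0, 0, 102, -403, -188, 5, -0.3, 0, 0, 102, -403, -188, 5, -0.3, 0, 0, 102, -403, -188, 5, -0.3, 0, 0, 102, -403, -188, 5, -0.3, 0, 0, 102, -403, -188, 5, -0.3, 0, 0, 102, -403, -188, 5, -0.3, 0, 0, 102, -403, -188, 5, -0.3, 0, 0, 102, -403, -188, 5, -0.3, 0, 0, 102, -403, -188, 5, -0.3, 0, 0, 102, -403, -188, 5, -0.3, 0, 0, 102, -403, -188, 5, -0.3, 0, 0, 102, -403, -188, 5, -0.3, 0, 0, 102, -403, -188, 5, -0.3, 0, 0, 102, -403, -188, 5, -0.3]

```text
time: 1.7
tool_pos: [0.5009, 0.2061, 0.2004]
ee_rot: [-3.142, -0.0, 1.021]
wrist_force: [0.8, 0.1, -0.6]
width: 0.0608
finger_force: 0.0
```

```bash
python3 - <<'E'
from h import *
rel(tooldown(1.016),[.5,.206,.104]); o=robot.get_obs();print(o["time"],o["tool_pos"],o["ee_rot"],o["width"],o["wrist_force"])
for n in("scene","top"):
    s=robot.snapshot(n);cv2.imwrite(f"pics/{n}1.png",s["color"][:,:,::-1])
E
python3 - <<'E'
import cv2,numpy as np
a=cv2.imread("pics/scene1.png")[90:230,230:370];b=cv2.imread("pics/top1.png")[130:270,120:260]
cv2.imwrite("pics/c1.png",np.hstack([cv2.resize(x,(400,400),interpolation=cv2.INTER_CUBIC) for x in(a,b)]))
E
```

```text
turn [-0.  -0.   0.3] shift [-0.6 -0.7 96.4]
1.7 [0.5009179  0.20613931 0.20043039] [-3.14155789e+00 -1.68522137e-05  1.02099385e+00] 0.06081480721574355 [ 0.75033645  0.09433552 -0.56826122]
```

View pics/c1.png

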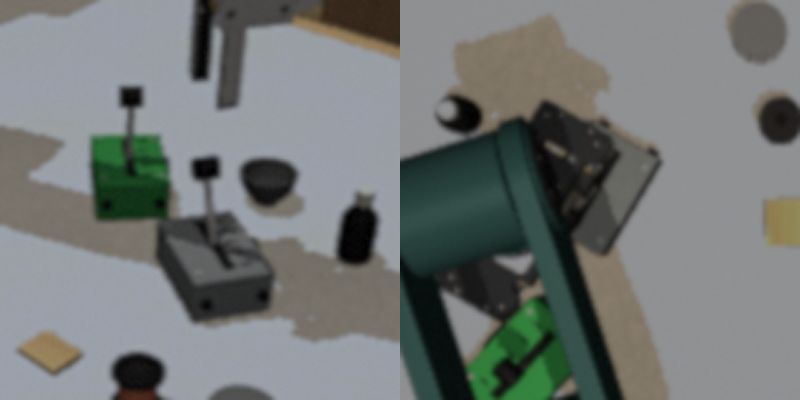

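The fingers straddle the lever line above the knob, with the knob at (206,168) in the left crop. I'll check by projection, then descend.

```bash
python3 - <<'E'
from h import *
s=pickle.load(open("scene.pkl","rb"))
def proj(p):
    c=np.linalg.inv(s["T"])@np.r_[p,1];return np.array([s["fx"]*c[0]/c[2]+s["cx"],s["fy"]*c[1]/c[2]+s["cy"]])
f=lambda p:((proj(p)-[230,90])*400/140).round(1)
u=np.array([.85,-.527,0])
print("tcp",f([.5009,.2061,.2004]),f(np.array([.5009,.2061,.2004])+.03*u),f(np.array([.5009,.2061,.2004])-.03*u),"knob",[ (z,f([.5005,.207,z])) for z in(.112,.118,.124)])
img=cv2.imread("pics/scene1.png");g=img.max(2)[140:162,292:314];m=(g<45).astype(np.uint8);n,l,st,c=cv2.connectedComponentsWithStats(m);print([(st[i].tolist(),((c[i]+[292-230,140-90])*400/140).round(1)) for i in range(1,n)])
E
```

```text
tcp [210.9  90.9] [222.4 104.4] [199.9  78. ] knob [(0.112, array([204.4, 171. ])), (0.118, array([204.8, 165.8])), (0.124, array([205.2, 160.6]))]
[([6, 6, 8, 7, 46], array([204.5, 167.2]))]
```

Call:
arm_command:
  targets: [0, 0, 0, -1, -1, 30, -0.1, 0, 0, 0, -1, -1, 60, 0, 0, 0, 0, -1, -1, 85, 0, 0, 0, 0, -1, -1, 98, 0, 0, 0, 0, -1, -1, 98, 0, 0, 0, 0, -1, -1, 98, 0.2, 0, 0, 0, -1, -1, 98, 0.38, 0, 0, 0, -1, -1, 98, 0.38, 0, 0, 0, -1, -1, 98, 0.38, 0, 0, 0, -1, -1, 98, 0.38]

```text
time: 2.8
tool_pos: [0.5, 0.2058, 0.1031]
ee_rot: [3.141, -0.001, 1.02]
wrist_force: [0.5, -0.5, 0.2]
width: 0.0291
finger_force: 0.0
```

Call:
arm_command:
  targets: [0, 0, 0, 0, 3, 0, 0.38, 0, 0, 0, 0, 6, -1, 0.38, 0, 0, 0, 0, 9, -2, 0.38, 0, 0, 0, 0, 12, -3, 0.38, 0, 0, 0, 0, 15, -4, 0.38, 0, 0, 0, 0, 18, -5, 0.38, 0, 0, 0, 0, 21, -6, 0.38, 0, 0, 0, 0, 24, -7, 0.38, 0, 0, 0, 0, 27, -8, 0.38, 0, 0, 0, 0, 30, -8, 0.38, 0, 0, 0, 0, 33, -9, 0.38, 0, 0, 0, 0, 36, -9, 0.38, 0, 0, 0, 0, 38, -9, 0.38, 0, 0, 0, 0, 39, -9, 0.38, 0, 0, 0, 0, 39, -9, 0.38, 0, 0, 0, 0, 39, -9, 0.38]

```text
time: 4.4
tool_pos: [0.5331, 0.185, 0.1113]
ee_rot: [3.141, 0.0, 1.019]
wrist_force: [-0.4, -0.4, -0.1]
width: 0.0293
finger_force: 0.1
```

```bash
python3 - <<'E'
from h import *
o=robot.get_obs();print(o["time"],o["tool_pos"],o["wrist_force"],o["width"])
s=robot.snapshot("scene");pickle.dump(s,open("s2.pkl","wb"))
a=s["color"][90:230,230:370,::-1]
cv2.imwrite("pics/c2.png",cv2.resize(a,(500,500),interpolation=cv2.INTER_CUBIC))
E
```

```text
4.4 [0.53313954 0.18498479 0.11134609] [-0.44171592 -0.3898189  -0.12049467] 0.029266997119279634
```

View pics/c2.png

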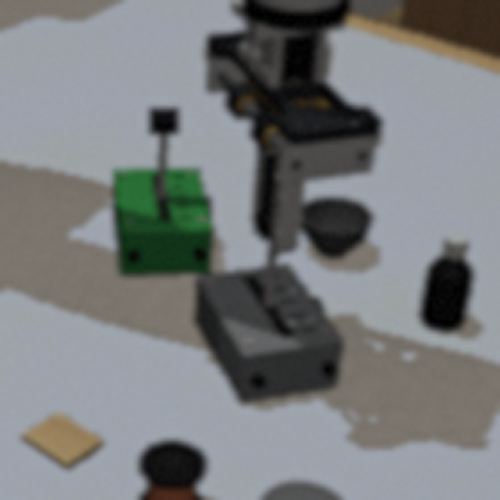

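The fingers now hold the lever near upright, with the knob hidden between them. I'll open, lift and measure.

Call:
arm_command:
  targets: [0, 0, 0, 0, 0, 0, 0.2, 0, 0, 0, 0, 0, 0, 0.1, 0, 0, 0, 0, 0, 0, 0, 0, 0, 0, 0, 0, -20, 0, 0, 0, 0, 0, 0, -50, -0.2, 0, 0, 0, 0, 0, -90, -0.4, 0, 0, 0, 0, 0, -110, -0.4, 0, 0, 0, 0, 0, -110, -0.4]

```text
time: 5.25
tool_pos: [0.5348, 0.1857, 0.226]
ee_rot: [3.135, -0.006, 1.02]
wrist_force: [0.1, -0.2, 0.7]
width: 0.0659
finger_force: 0.0
```

```bash
cat >> h.py <<'E'
psi=np.radians(-9.4);PX=np.array([np.cos(psi),np.sin(psi),0]);A=-np.sin(np.radians(25))*PX+np.array([0,0,np.cos(np.radians(25))])
PY=np.array([-np.sin(psi),np.cos(psi),0])
RC=Ro.from_matrix(np.stack([np.cross(PY,-A),PY,-A],1))
H=np.array([.5255,-.1775,.120])
E
python3 - <<'E'
from h import *
s=robot.snapshot("scene");pickle.dump(s,open("s3.pkl","wb"))
P=pts(s);P[...,2]+=.0013
q=P[(np.hypot(P[...,0]-.534,P[...,1]-.187)<.035)&(P[...,2]>.1)&(P[...,2]<.15)];print(len(q),q.min(0),q.max(0),q.mean(0))
T=np.linalg.inv(s["T"])
def proj(p): c=T@np.r_[p,1];return (np.array([s["fx"]*c[0]/c[2]+s["cx"],s["fy"]*c[1]/c[2]+s["cy"]])).round(1)
print("expected knob",proj([.535,.1885,.127]),proj([.535-.0085,.1885+.0053,.127]),"pivot",proj([.535,.1885,.05]))
g=s["color"].max(2);x,y=proj([.535,.1885,.127]).astype(int);m=(g[y-14:y+15,x-14:x+15]<45).astype(np.uint8)
n,l,st,c=cv2.connectedComponentsWithStats(m);print([(st[i].tolist(),(c[i]+[x-14,y-14]).round(1)) for i in range(1,n)])
cv2.imwrite("pics/c3.png",cv2.resize(s["color"][120:200,260:340,::-1],(480,480),interpolation=cv2.INTER_CUBIC))
rel(RC,H+A*.13)
E
```

```text
101 [0.5194947  0.1722251  0.10060442] [0.54924502 0.19650252 0.13931169] [0.53666561 0.18349364 0.12762416]
expected knob [307.7 151.8] [306.4 150.1] pivot [305.5 174.9]
[([23, 10, 6, 14, 67], array([318.8, 152.7])), ([10, 12, 9, 8, 52], array([306.7, 152.3]))]
turn [ -24.2  -16.4 -110.2] shift [-334.2  132.2  -15.3]
```

View pics/c3.png

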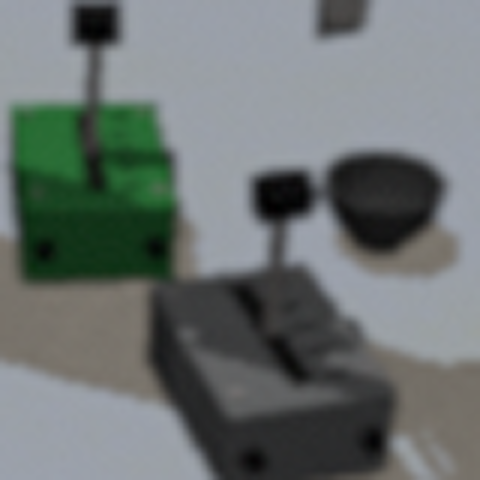

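The knob is at (283,195) in the crop, straight above the slot's middle (272,333), so the lever is upright. It measures z 0.127 and lies within 1 px of the expected spot. Going to the coil.

Call:
arm_command:
  targets: [-24.2, -16.4, -110.2, -334, 132, -15, -0.3, -24.2, -16.4, -110.2, -334, 132, -15, -0.3, -24.2, -16.4, -110.2, -334, 132, -15, -0.3, -24.2, -16.4, -110.2, -334, 132, -15, -0.3, -24.2, -16.4, -110.2, -334, 132, -15, -0.3, -24.2, -16.4, -110.2, -334, 132, -15, -0.3, -24.2, -16.4, -110.2, -334, 132, -15, -0.3, -24.2, -16.4, -110.2, -334, 132, -15, -0.3, -24.2, -16.4, -110.2, -334, 132, -15, -0.3, -24.2, -16.4, -110.2, -334, 132, -15, -0.3, -24.2, -16.4, -110.2, -334, 132, -15, -0.3, -24.2, -16.4, -110.2, -334, 132, -15, -0.3, -24.2, -16.4, -110.2, -334, 132, -15, -0.3, -24.2, -16.4, -110.2, -334, 132, -15, -0.3, -24.2, -16.4, -110.2, -334, 132, -15, -0.3, -24.2, -16.4, -110.2, -334, 132, -15, -0.3, -24.2, -16.4, -110.2, -334, 132, -15, -0.3]

```text
time: 7.0
tool_pos: [0.4703, -0.1681, 0.2354]
ee_rot: [-3.141, 0.432, 2.977]
wrist_force: [0.7, 0.6, -0.3]
width: 0.061
finger_force: 0.0
```

```bash
python3 - <<'E'
from h import *
o=robot.get_obs();print(o["time"],o["tool_pos"],o["ee_rot"],RC.as_euler("xyz"),o["width"],o["joint_positions"].round(2))
rel(RC,H+A*.04);rel(RC,H-A*.019)
s=robot.snapshot("scene");pickle.dump(s,open("s4.pkl","wb"))
T=np.linalg.inv(s["T"])
def proj(p): c=T@np.r_[p,1];return (np.array([s["fx"]*c[0]/c[2]+s["cx"],s["fy"]*c[1]/c[2]+s["cy"]])).round(1)
print("tcp",proj(o["tool_pos"]),"fingers",proj(o["tool_pos"]+PY*.03),proj(o["tool_pos"]-PY*.03),"head",proj(H),"headtop",proj(H+A*.014))
cv2.imwrite("pics/c4.png",cv2.resize(s["color"][145:285,160:300,::-1],(560,560),interpolation=cv2.INTER_CUBIC))
E
```

```text
7.0 [ 0.47028258 -0.16810735  0.23544177] [-3.14096452  0.4318443   2.97677455] [3.14159265 0.43633231 2.9775317 ] 0.060976696863960206 [-0.58 -0.36  1.77  0.17  1.34 -1.99]
turn [-0.1 -0.3 -0. ] shift [-2.4 -0.2 88.3]
turn [-0.1 -0.3 -0. ] shift [-2.600e+00 -1.000e-01  1.473e+02]
tcp [185.4 158.3] fingers [197.8 153.9] [172.4 162.8] head [203.6 213.9] headtop [201.7 208.1]
```

View pics/c4.png

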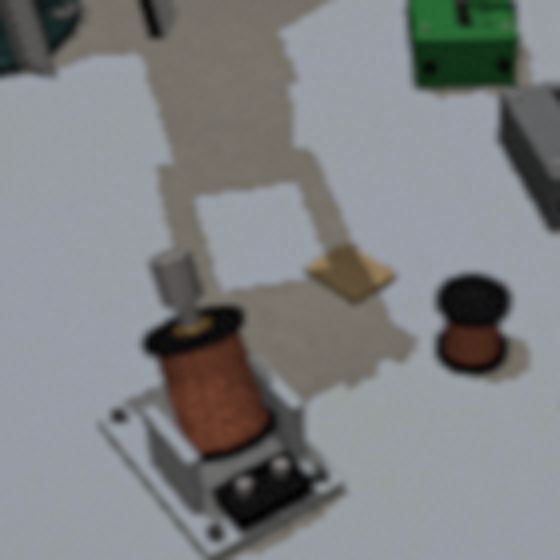

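The head silhouette is centred at crop (174,278), image (203.5,214.5), within 1 px of its projected position, and the gripper is aligned. Descending along the axis.

Call:
arm_command:
  targets: [0, 0, 0, -2, 0, 20, -0.3, 0, 0, 0, -2.5, 0, 40, -0.3, 0, 0, 0, -2.5, 0, 60, -0.3, 0, 0, 0, -2.5, 0, 80, -0.3, 0, -0.3, 0, -2.5, 0, 92, -0.3, 0, -0.3, 0, -2.5, 0, 104, -0.3, 0, -0.3, 0, -2.5, 0, 116, -0.3, 0, -0.3, 0, -2.5, 0, 126, -0.3, 0, -0.3, 0, -2.5, 0, 136, -0.3, 0, -0.3, 0, -2.5, 0, 143, -0.3, 0, -0.3, 0, -2.5, 0, 145, -0.3, 0, -0.3, 0, -2.5, 0, 145, -0.3, 0, -0.3, 0, -2.5, 0, 145, -0.3]

```text
time: 8.35
tool_pos: [0.5329, -0.1791, 0.1065]
ee_rot: [-3.14, 0.44, 2.979]
wrist_force: [-0.1, -0.1, 0.1]
width: 0.0609
finger_force: 0.0
```

```bash
python3 - <<'E'
from h import *
o=robot.get_obs();print(o["time"],o["tool_pos"],o["ee_rot"],o["width"],o["wrist_force"])
rel(RC,H-A*.017)
ims=[]
for n,(y0,x0) in dict(scene=(170,165),top=(150,275)).items():
    s=robot.snapshot(n);ims.append(cv2.resize(s["color"][y0:y0+70,x0:x0+70,::-1],(400,400),interpolation=cv2.INTER_CUBIC))
cv2.imwrite("pics/c5.png",np.hstack(ims))
E
```

```text
8.35 [ 0.53292248 -0.17907595  0.10645967] [-3.13951167  0.43957624  2.97857248] 0.0609343078549188 [-0.09750661 -0.11989264  0.0634085 ]
turn [-0.1  0.2  0.1] shift [1.2 0.3 1.5]
```

View pics/c5.png

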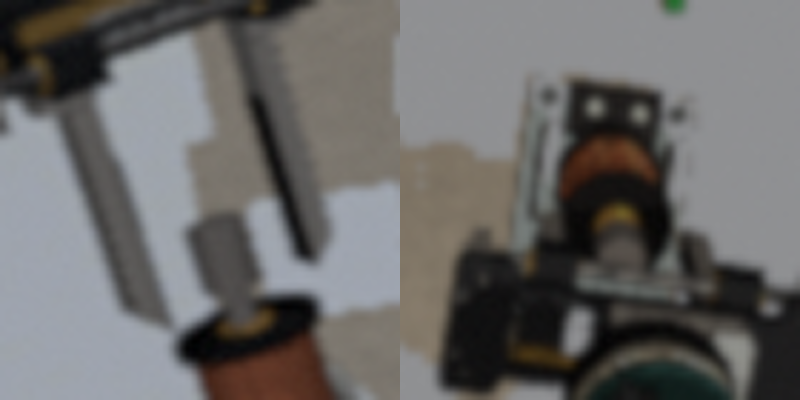

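In the left crop the fingers straddle the head evenly, with inner tip edges at (172,325) and (305,260) and the rod midway at about (237,300). The right crop agrees. Closing in steps while watching the force.

Call:
arm_command:
  targets: [0, 0, 0, 0, 0, 0, 0.2, 0, 0, 0, 0, 0, 0, 0.4, 0, 0, 0, 0, 0, 0, 0.44, 0, 0, 0, 0, 0, 0, 0.46, 0, 0, 0, 0, 0, 0, 0.46, 0, 0, 0, 0, 0, 0, 0.46]

```text
time: 9.05
tool_pos: [0.5327, -0.1789, 0.1059]
ee_rot: [-3.14, 0.439, 2.979]
wrist_force: [0.5, -0.6, 0.4]
width: 0.0254
finger_force: 0.0
```

Call:
arm_command:
  targets: [0, 0, 0, 0, 0, 0, 0.475, 0, 0, 0, 0, 0, 0, 0.475, 0, 0, 0, 0, 0, 0, 0.485, 0, 0, 0, 0, 0, 0, 0.485]

```text
time: 9.45
tool_pos: [0.5327, -0.1789, 0.1059]
ee_rot: [-3.14, 0.439, 2.979]
wrist_force: [-0.2, 0.3, -0.0]
width: 0.024
finger_force: 0.1
```

Call:
arm_command:
  targets: [0, 0, 0, 0, 0, 0, 0.5, 0, 0, 0, 0, 0, 0, 0.53, 0, 0, 0, 0, 0, 0, 0.57, 0, 0, 0, 0, 0, 0, 0.6, 0, 0, 0, 0, 0, 0, 0.6]

```text
time: 9.95
tool_pos: [0.5327, -0.1789, 0.1059]
ee_rot: [-3.14, 0.439, 2.978]
wrist_force: [0.7, 1.2, 0.3]
width: 0.0231
finger_force: 30.0
```

Call:
arm_command:
  targets: [0, 0, 0, 0, 0, -1, 0.6, 0, 0, 0, 0, 0, -2, 0.6, 0, 0, 0, 0, 0, -3, 0.6, 0, 0, 0, 0, 0, -4, 0.6, 0, 0, 0, 0, 0, -5, 0.6, 0, 0, 0, 0, 0, -6, 0.6, 0, 0, 0, 0, 0, -6, 0.6]

```text
time: 10.65
tool_pos: [0.5301, -0.1785, 0.1114]
ee_rot: [-3.14, 0.439, 2.979]
wrist_force: [-0.7, 0.5, -0.1]
width: 0.0234
finger_force: 30.0
```

Call:
arm_command:
  targets: [0, 0, 0, 0, 0, -1, 0.6, 0, 0, 0, 0, 0, -2, 0.6, 0, 0, 0, 0, 0, -3, 0.6, 0, 0, 0, 0, 0, -4, 0.6, 0, 0, 0, 0, 0, -5, 0.6, 0, 0, 0, 0, 0, -6, 0.6, 0, 0, 0, 0, 0, -7, 0.6, 0, 0, 0, 0, 0, -8, 0.6, 0, 0, 0, 0, 0, -8, 0.6]

```text
time: 11.55
tool_pos: [0.5267, -0.178, 0.1187]
ee_rot: [-3.14, 0.439, 2.979]
wrist_force: [0.2, -0.2, 0.2]
width: 0.0235
finger_force: 30.0
```

```bash
python3 - <<'E'
from h import *
o=robot.get_obs();print([robot.get_obs()["wrist_force"].round(2) for _ in range(3)])
s=robot.snapshot("scene");pickle.dump(s,open("s6.pkl","wb"))
cv2.imwrite("pics/c6.png",cv2.resize(s["color"][170:240,165:235,::-1],(400,400),interpolation=cv2.INTER_CUBIC))
E
```

```text
[array([ 0.19, -0.21,  0.17]), array([ 0.19, -0.21,  0.17]), array([ 0.19, -0.21,  0.17])]
```

View pics/c6.png

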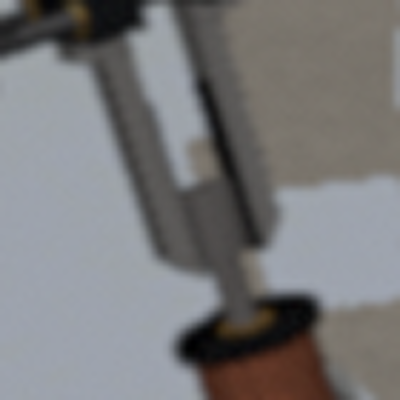

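The core has come up with the fingers. The head top moved from about (217,217) to (205,187), which matches about 14 mm, and more rod shows. I'll draw the remaining 21 mm.

Call:
arm_command:
  targets: [0, 0, 0, 0, 0, -1, 0.6, 0, 0, 0, 0, 0, -2, 0.6, 0, 0, 0, 0, 0, -3, 0.6, 0, 0, 0, 0, 0, -4, 0.6, 0, 0, 0, 0, 0, -5, 0.6, 0, 0, 0, 0, 0, -6, 0.6, 0, 0, 0, 0, 0, -7, 0.6, 0, 0, 0, 0, 0, -8, 0.6, 0, 0, 0, 0, 0, -9, 0.6, 0, 0, 0, 0, 0, -10, 0.6, 0, 0, 0, 0, 0, -10, 0.6]

```text
time: 12.7
tool_pos: [0.5227, -0.1773, 0.1279]
ee_rot: [-3.14, 0.439, 2.979]
wrist_force: [0.9, -0.2, -0.7]
width: 0.0234
finger_force: 30.0
```

Call:
arm_command:
  targets: [0, 0, 0, 0, 0, -1, 0.6, 0, 0, 0, 0, 0, -2, 0.6, 0, 0, 0, 0, 0, -3, 0.6, 0, 0, 0, 0, 0, -4, 0.6, 0, 0, 0, 0, 0, -5, 0.6, 0, 0, 0, 0, 0, -6, 0.6, 0, 0, 0, 0, 0, -7, 0.6, 0, 0, 0, 0, 0, -8, 0.6, 0, 0, 0, 0, 0, -9, 0.6, 0, 0, 0, 0, 0, -10, 0.6, 0, 0, 0, 0, 0, -10.5, 0.6, 0, 0, 0, 0, 0, -10.5, 0.6, 0, 0, 0, 0, 0, -10.5, 0.6, 0, 0, 0, 0, 0, -10.5, 0.6]

```text
time: 14.1
tool_pos: [0.5182, -0.1765, 0.1371]
ee_rot: [-3.14, 0.439, 2.979]
wrist_force: [-0.6, -0.4, -0.1]
width: 0.0237
finger_force: 30.0
```

```bash
python3 - <<'E'
from h import *
o=robot.get_obs();d=o["tool_pos"]-np.array([.5327,-.1789,.1059]);print(o["time"],d@A*1e3,d@PX*1e3,d@PY*1e3,o["wrist_force"],o["wrist_torque"],o["finger_force"],o["ee_rot"])
s=robot.snapshot("scene");pickle.dump(s,open("s7.pkl","wb"))
im=np.hstack([cv2.resize(s["color"][y:y+70,x:x+70,::-1],(400,400),interpolation=cv2.INTER_CUBIC) for y,x in((165,165),(130,270))])
cv2.imwrite("pics/c7.png",im)
E
```

```text
14.1 34.45557754345241 -14.689776295341337 0.02632136614174958 [-0.63862969 -0.41966154 -0.13252733] [ 0.06196179  0.31966881 -0.04074061] 29.999787211418152 [-3.13984271  0.43861379  2.97853946]
```

View pics/c7.png

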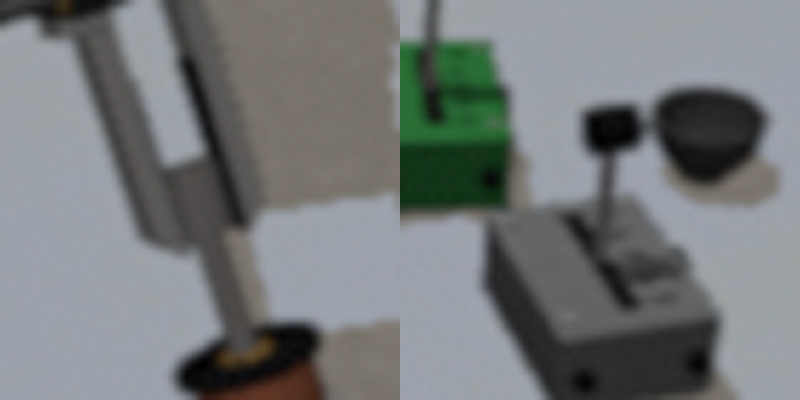

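The rod shows about 47–49 mm, from (210,232) to (240,345) in the left crop, which matches the 34.5 mm the tool has drawn. The lever stands upright in the right crop and the side forces are under 1 N. Handing in.

```bash
python3 -c "
from h import *
print(robot.close_job())"
```

```text
the job is handed in; nothing more can be done
None
```

The job is handed in; the call gave no verdict. By my last readings the lever stands upright and the core is held in the gripper, drawn about 34.5 mm along the bore axis, with the wrist force under 1 N.

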